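# Close the four lidded jars for the kiln

### The job

The four jars go into the kiln closed: take the four lids from the ware board one by one and seat each, knob up, on the jar of its own size and slip colour, so that it lies flat on the rim. The clay is unfired and fragile: set the lids down without dropping them, leave the jars standing upright where they are, and leave the tea bowl and the bottle vase alone.

Things in the scene. Friction and masses are not known exactly. Their poses are not given: they have to be found in the camera images.
- lid_large_blue: Large lid, dark blue slip on top: disc 82 mm across, tan round knob 26 mm in diameter; about 0.13 kg, loose on the ware board, knob up. Origin: centre of underside, z up. Heights above it: 0-12 mm conical plug (48 mm across below, 62 mm at top) that enters the mouth; 12-16.5 mm disc edge; top of disc 20 mm beside the knob; knob straight-sided 24-46 mm (top). Seated, origin is 64 mm above its jar's.
- lid_large_white: Large lid, white slip on top: disc 82 mm across, tan round knob 26 mm in diameter; about 0.13 kg, loose on the ware board, knob up. Origin: centre of underside, z up. Heights above it: 0-12 mm conical plug (48 mm across below, 62 mm at top) that enters the mouth; 12-16.5 mm disc edge; top of disc 20 mm beside the knob; knob straight-sided 24-46 mm (top). Seated, origin is 64 mm above its jar's.
- lid_small_blue: Small lid, dark blue slip on top: disc 62 mm across, tan round knob 22 mm in diameter; about 0.07 kg, loose on the ware board, knob up. Origin: centre of underside, z up. Heights above it: 0-12 mm conical plug (30 mm across below, 44 mm at top) that enters the mouth; 12-16.5 mm disc edge; top of disc 20 mm beside the knob; knob straight-sided 24-46 mm (top). Seated, origin is 54 mm above its jar's.
- lid_small_white: Small lid, white slip on top: disc 62 mm across, tan round knob 22 mm in diameter; about 0.07 kg, loose on the ware board, knob up. Origin: centre of underside, z up. Heights above it: 0-12 mm conical plug (30 mm across below, 44 mm at top) that enters the mouth; 12-16.5 mm disc edge; top of disc 20 mm beside the knob; knob straight-sided 24-46 mm (top). Seated, origin is 54 mm above its jar's.
- jar_large_blue: A large round open jar of tan unfired clay, 76 mm high, 94 mm across the belly, 84 mm across the flat rim, mouth 70 mm across (wall 7 mm); shoulder and rim are coated with dark blue slip (clay paint). It stands loose on the round plywood bat, about 0.5 kg. Origin: centre of its underside, z up; the rim is 76 mm above it.
- jar_large_white: A large round open jar of tan unfired clay, 76 mm high, 94 mm across the belly, 84 mm across the flat rim, mouth 70 mm across (wall 7 mm); shoulder and rim are coated with white slip (clay paint). It stands loose on the round plywood bat, about 0.5 kg. Origin: centre of its underside, z up; the rim is 76 mm above it.
- jar_small_blue: A small round open jar of tan unfired clay, 66 mm high, 72 mm across the belly, 64 mm across the flat rim, mouth 52 mm across (wall 6 mm); shoulder and rim are coated with dark blue slip (clay paint). It stands loose on the round plywood bat, about 0.3 kg. Origin: centre of its underside, z up; the rim is 66 mm above it.
- jar_small_white: A small round open jar of tan unfired clay, 66 mm high, 72 mm across the belly, 64 mm across the flat rim, mouth 52 mm across (wall 6 mm); shoulder and rim are coated with white slip (clay paint). It stands loose on the round plywood bat, about 0.3 kg. Origin: centre of its underside, z up; the rim is 66 mm above it.
- tea_bowl: Bystander: a plain tan open tea bowl, no slip, 66 mm across the rim, 52 mm high, standing among the lids on the ware board (a timber board 18 mm thick; the round bat is as thick). Origin: centre of its underside.
- bottle_vase: Bystander: a small plain tan bottle-shaped vase, no slip, 56 mm across the belly, 84 mm high, narrow neck, standing among the lids on the ware board. Origin: centre of its underside.
Mind the look-alikes: they are no part of the job. What is shaped like the lid_large_white but red is not meant. Leave any green look-alike of the jar_large_white alone.

How it is judged:
By the outcome, as a careful person would: the job done as asked, in the order asked, and still so for the second after the job is handed in, with the robot touching nothing.
It also fails if it takes over 117 s, if anything falls off the work surface, if the arm or the gripper's body presses on something with over 40 N, if the wrist force passes 120 N, or if a joint passes its speed limit or range.

### The arm

A 7-joint arm with a two-finger parallel gripper is mounted at the origin on the work surface. World frame = base frame: x ahead of the robot, y to its left, z up, the work surface at z = 0. Lengths are in m, angles in rad, forces in N, time in s.
With the tool pointing down it reaches from about 0.375 to 0.925 m from the base axis. Payload 3.1 kg.
Tool frame: the origin (TCP) lies between the finger pads; the fingertips stand 19 mm ahead of it and the grasp point (between the pads) is the TCP; z points along the fingers, y is the line along which they close (so a half turn about z gives the same grasp; the last joint's range is limited). The gripper opens to 85 mm and grips with 20 to 120 N. Pads are 22 mm wide; open, the fingers measure 114 mm over their backs; the gripper's body (76 mm by 85 mm) begins 54 mm behind the grasp point. The pads swing forward as they close: fully open they stand 13 mm farther back than shut.
Start: joints at [-1.309, 0.383, 0.044, 1.598, -0.018, 1.161, -0.05], TCP at [0.229, 0.608, 0.25] pointing down, gripper open.
Joint ranges: [-2.61, 2.61], [-0.41, 2.15], [-1.48, 1.57], [0, 2.5], [-1.57, 4.71], [0.05, 1.97], [-2.85, 2.85]. Speed limits (rad/s): [2.79, 2.79, 3.14, 3.14, 3.14, 3.14, 3.14].

### API

Orientations are given as a unit quaternion [x, y, z, w].
In Python, from bench import move_ptp, movel, move_j, move_gripper, pause, inverse_kinematics, read_camera, camera_params, MotionError, sign_off, look_for, tip_of, read_time_s, read_qpos, read_joint_vel, read_effort, read_eef_pos, read_tcp_rot, read_ft_force, read_ft_torque, read_finger_gap, read_grasp_force gives the robot as it stands. Calls block until the motion is done:
- move_ptp(position, orientation): joint-space move of the TCP to a pose.
- movel(position, orientation=None, speed=0.15): straight line of the TCP; orientation=None keeps the orientation; speed is the mean speed in m/s.
- move_j(angles): joint-space move.
- move_gripper(opening, effort=None): finger opening in m; effort is the grip in N (None keeps the last); returns when the fingers have stopped.
- pause(seconds).
- inverse_kinematics(position, orientation): joint angles nearest the present ones, or None.
- read_camera(name): name is "scene" or "top" or "wrist"; returns the picture (384x512x3 uint8, red, green, blue); there is no depth.
- camera_params(name): a dict with "K" (3x3 intrinsics, pixels), "dist_coeffs" ([k1, k2, p1, p2, k3] as OpenCV has them; the pictures are not rectified), "camera_from_world" (4x4, takes a point from world to camera coordinates). Camera axes: x right, y down, z forward; pixel columns grow to the right and rows downward; lengths in m; the calibration is good to about 2 mm. A picture is of the moment at which its call begins: read the wrist's pose just before it. camera_params takes no time and is no camera call; for the wrist camera it gives the pose at the moment of the call.
A pose or a line that the arm cannot do raises MotionError and nothing moves.
- sign_off(): hands the job in; it is judged then, once.
Trained networks look in the newest picture that a camera, given by its name, has taken for a name from the list of things; names that differ only in an ending like _2 or _b are one class to them, and where a whole thing is asked for, a point or a joint stands for the part that bears it (a point fixed in the world has none). Each returns a list of dicts, best first, with "confidence" (0 to 1); they miss things now and then, are a little off and sometimes report something else, mostly with a low value. They report only what shows in the picture. A call takes as long as a camera call. They do not tell look-alikes from the thing itself.
- look_for(camera, name): "at" ([column, row] in pixels, amid what is visible of it).
- tip_of(camera, name): "at" ([column, row] in pixels: a listed point, or the origin of a listed thing).
Readings, each from a call of its own:
- read_time_s(): time.
- read_qpos(): joint angles.
- read_joint_vel(): joint speeds.
- read_effort(): joint torques, N m.
- read_eef_pos(): TCP position.
- read_tcp_rot(): TCP orientation.
- read_ft_force(): force on the tool from outside, world axes, zero at the start.
- read_ft_torque(): the same for the moment, N m.
- read_finger_gap(): finger opening in m.
- read_grasp_force(): force on a finger pad.
Only numpy, scipy, OpenCV 4.12 (cv2) and the standard library are available. Lean on these libraries where they do the work, as an engineer would, in place of code of your own. Each camera call takes 0.05 s, during which the arm holds its last target. There are 200 camera calls.

## Working session

There is one attempt and no reset: what is moved stays moved. The work goes in short steps, each a Python script; the robot and the scene stay as the last script left them, time stands still between calls to the robot, and variables do not carry over. Pictures are saved under pics/ and viewed, at most 14 in all, crops included, and the job is handed in when it is done.

```bash
mkdir -p pics; python3 - <<'E'
from bench import *
import cv2,numpy as np
for c in("scene","top"):
    im=read_camera(c); cv2.imwrite(f"pics/{c}0.png",im[:,:,::-1])
    p=camera_params(c); T=np.array(p["camera_from_world"]); print(c,np.round(p["K"],1).tolist(),p["dist_coeffs"],(-T[:3,:3].T@T[:3,3]).round(3),T[:3,:3].round(3).tolist())
print(read_tcp_rot(),read_time_s())
for n in ["lid_large_blue","lid_large_white","lid_small_blue","lid_small_white","jar_large_blue","jar_large_white","jar_small_blue","jar_small_white","tea_bowl","bottle_vase"]:
    print(n,[(np.round(d["at"]).tolist(),round(d["confidence"],2)) for d in look_for("top",n)][:4])
E
```

```text
scene [[370.0, 0.0, 251.5], [0.0, 370.0, 190.1], [0.0, 0.0, 1.0]] [-0.07260327  0.          0.          0.          0.        ] [1.254 0.82  0.717] [[-0.723, 0.691, 0.017], [0.346, 0.383, -0.856], [-0.598, -0.613, -0.516]]
top [[361.5, 0.0, 260.1], [0.0, 361.5, 187.7], [0.0, 0.0, 1.0]] [0.01449246 0.         0.         0.         0.        ] [0.41  0.038 1.055] [[-0.028, -0.999, -0.016], [-0.994, 0.029, -0.105], [0.105, 0.013, -0.994]]
[ 1.78904172e-01  9.83865800e-01 -1.16874934e-03 -1.37088134e-04] 0.1
lid_large_blue [([200.0, 177.0], 0.78)]
lid_large_white [([238.0, 179.0], 0.9), ([227.0, 83.0], 0.72), ([144.0, 161.0], 0.68)]
lid_small_blue [([200.0, 143.0], 0.66), ([238.0, 218.0], 0.41)]
lid_small_white [([240.0, 216.0], 0.72), ([354.0, 207.0], 0.47)]
jar_large_blue []
jar_large_white [([399.0, 305.0], 0.93), ([353.0, 207.0], 0.83)]
jar_small_blue [([332.0, 138.0], 0.92), ([197.0, 216.0], 0.65), ([353.0, 206.0], 0.27)]
jar_small_white [([306.0, 184.0], 0.94)]
tea_bowl [([193.0, 215.0], 0.87)]
bottle_vase [([244.0, 140.0], 0.65)]
```

View pics/top0.png

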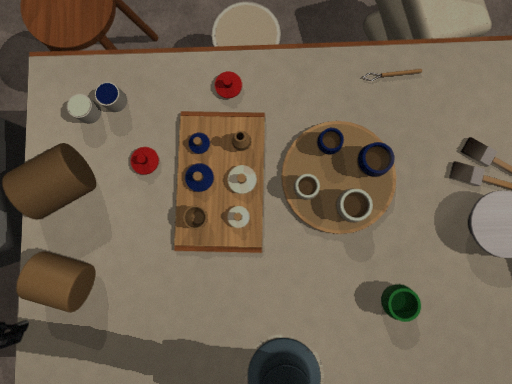

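View pics/scene0.png

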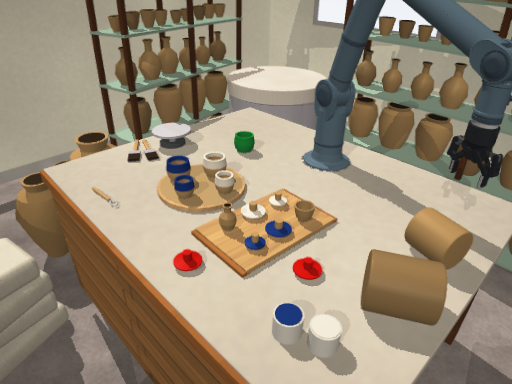

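The top view shows the lids: large white (240,179), small white (238,216), large blue (199,177), small blue (199,143). The jars are large blue (376,158), large white (356,205), small blue (330,140) and small white (307,186). The red lids and the green jar are decoys.

Next I'll convert these to coordinates and take close looks with the wrist camera.

```bash
cat > h.py <<'E'
from bench import *
import cv2,numpy as np
from scipy.spatial.transform import Rotation as R
def ray(p,px,z):
    K=np.array(p["K"]);T=np.array(p["camera_from_world"])
    n=cv2.undistortPoints(np.array([[px]],float),K,np.array(p["dist_coeffs"]))[0,0]
    d=T[:3,:3].T@np.r_[n,1]; c=-T[:3,:3].T@T[:3,3]
    return (c+d*(z-c[2])/d[2])
def proj(p,P):
    T=np.array(p["camera_from_world"])
    return cv2.projectPoints(np.array(P,float).reshape(-1,1,3),cv2.Rodrigues(T[:3,:3])[0],T[:3,3],np.array(p["K"]),np.array(p["dist_coeffs"]))[0].reshape(-1,2)
def down(yaw): return (R.from_euler('z',yaw)*R.from_quat([1,0,0,0])).as_quat()
E
python3 - <<'E'
from h import *
p=camera_params("top")
for n,px,z in [("LLB",(199,177),.038),("LLW",(240,179),.038),("LSB",(199,143),.038),("LSW",(238,216),.038),("vase",(241,135),.1),("bowl",(195,216),.07),("JLB",(376,158),.094),("JLW",(356,205),.094),("JSB",(330,140),.084),("JSW",(307,186),.084)]:
    print(n,ray(p,px,z).round(3))
w=camera_params("wrist");T=np.array(w["camera_from_world"]);c=-T[:3,:3].T@T[:3,3]
r=R.from_quat(read_tcp_rot()).as_matrix()
print("cam in tool",r.T@(c-read_eef_pos()),(T[:3,:3]@r).round(2).tolist(),w["K"])
for pos in ([.45,.15,.33],[.45,-.22,.38]):
    for yaw in (-1.57,0,1.57,3.14):
        print(pos,yaw,inverse_kinematics(pos,down(yaw)))
E
```

```text
LLB [0.553 0.224 0.038]
LLW [0.544 0.107 0.038]
LSB [0.651 0.223 0.038]
LSW [0.439 0.115 0.038]
vase [0.655 0.098 0.1  ]
bowl [0.441 0.23  0.07 ]
JLB [ 0.582 -0.262  0.094]
JLW [ 0.458 -0.202  0.094]
JSB [ 0.637 -0.144  0.084]
JSW [ 0.513 -0.076  0.084]
cam in tool [ 0.07512072 -0.00052296 -0.12355748] [[0.0, 1.0, -0.0], [-0.96, 0.0, -0.29], [-0.29, 0.0, 0.96]] [[282.02551552   0.         258.55176574]
 [  0.         282.02551552 195.51965727]
 [  0.           0.           1.        ]]
[0.45, 0.15, 0.33] -1.57 [-0.70217868 -0.03265866  0.28877925  1.91687529  0.00977956  1.25603868
  2.72581627]
[0.45, 0.15, 0.33] 0 [-1.00380533 -0.05270342  0.58248035  1.92803817  0.03046393  1.2577155
 -2.00214469]
[0.45, 0.15, 0.33] 1.57 [-0.94782029 -0.04831117  0.52837616  1.92611982  0.02559589  1.25730003
 -0.42864358]
[0.45, 0.15, 0.33] 3.14 [-0.78527683 -0.03742764  0.37014737  1.920135    0.01423467  1.2563824
  1.14943553]
[0.45, -0.22, 0.38] -1.57 [ 1.13379478e-01 -2.74995280e-03  2.59776645e-01  1.78680147e+00
  7.22751448e-04  1.35744893e+00 -2.76779417e+00]
[0.45, -0.22, 0.38] 0 [-1.11965558 -0.2913851   1.3073599   1.81614671  0.28482807  1.41001428
 -1.44096138]
[0.45, -0.22, 0.38] 1.57 [-1.1463986  -0.32874323  1.30526631  1.81614997  0.32045032  1.42254825
  0.09481757]
[0.45, -0.22, 0.38] 3.14 [-1.10416476 -0.27154476  1.30705516  1.81613131  0.2657109   1.40387021
  1.71735934]
```

```bash
python3 - <<'E'
from h import *
import json
o={}
for n,pos in (("board",[.48,.165,.33]),("bat",[.49,-.17,.37])):
    move_ptp(pos,down(np.pi)); pause(.3)
    p=camera_params("wrist"); im=read_camera("wrist")
    cv2.imwrite(f"pics/w_{n}.png",im[:,:,::-1]); o[n]={k:np.array(v).tolist() for k,v in p.items()}
    print(read_time_s(),read_qpos().round(2) if hasattr(read_qpos(),'round') else read_qpos())
json.dump(o,open("cams.json","w"))
E
```

```text
2.8167 [-0.76  0.04  0.36  1.85 -0.01  1.26  1.17]
4.4417 [-0.47  0.03  0.75  1.78 -0.02  1.34  1.86]
```

View pics/w_board.png

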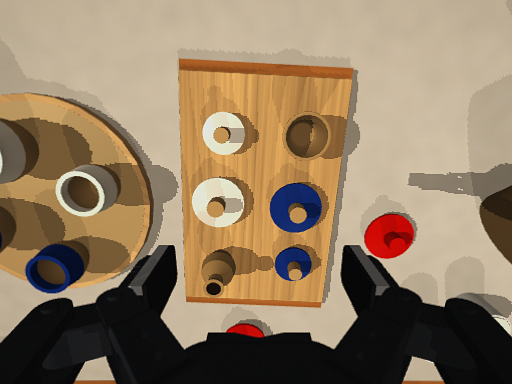

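View pics/w_bat.png

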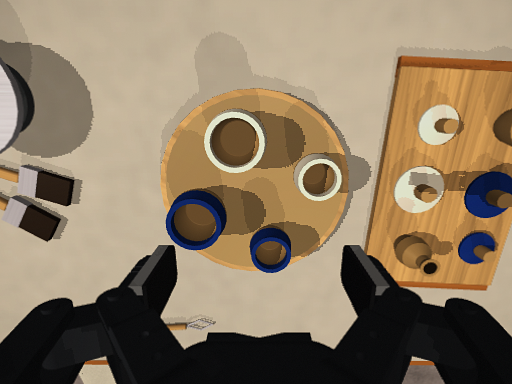

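The wrist views show all lids and jars clearly. Board view: small white lid (223,133), large white (218,203), large blue (296,207), small blue (293,263). Bat view: jars large white (235,141), small white (319,178), large blue (196,220), small blue (270,250). I'll fit circles in rectified planes.

```bash
cat > fit.py <<'E'
from h import *
S=2000 # px per m
def rect(im,p,c,z,h=.09):
    n=int(2*h*S); g=(np.arange(n)-n/2)/S
    X,Y=np.meshgrid(c[0]+g,c[1]+g,indexing='ij')
    q=proj(p,np.stack([X,Y,np.full_like(X,z)],-1)).astype(np.float32).reshape(n,n,2)
    return cv2.remap(im,q[...,0],q[...,1],cv2.INTER_LINEAR)
def mask(r,col):
    b=r.astype(float)
    if col=='blue': return ((b[...,0]-b[...,2])>15).astype(np.float32)   # BGR
    if col=='white': return ((b.min(-1)>105)&(b[...,2]-b[...,0]<45)).astype(np.float32)
    return ((b[...,2]-b[...,0])>45).astype(np.float32)
def fit(im,p,c,z,r0,r1,ri,ro,col,h=.07):
    """annulus r0..r1 coloured; ri..r0 and r1..ro not."""
    m=mask(rect(im,p,c,z,h),col); k=int(ro*S)+1
    y,x=np.mgrid[-k:k+1,-k:k+1]/S; d=np.hypot(x,y)
    a=(d>=r0)&(d<r1); o=((d>=ri)&(d<r0))|((d>=r1)&(d<ro))
    ker=(a/a.sum()-o/max(o.sum(),1)).astype(np.float32)
    s=cv2.filter2D(m,-1,ker,borderType=cv2.BORDER_CONSTANT)
    w=np.where(s>=s.max()-.02); i=[v.mean() for v in w]
    n=m.shape[0]
    return np.array(c)+(np.array(i)-n/2)/S, s.max()
LID={"LLB":((.553,.224),.041,.013,'blue'),"LLW":((.544,.107),.041,.013,'white'),"LSB":((.651,.223),.031,.011,'blue'),"LSW":((.439,.115),.031,.011,'white')}
JAR={"JLB":((.582,-.262),.042,.035,.094,'blue'),"JLW":((.458,-.202),.042,.035,.094,'white'),"JSB":((.637,-.144),.032,.026,.084,'blue'),"JSW":((.513,-.076),.032,.026,.084,'white')}
E
python3 - <<'E'
from fit import *
import json
C=json.load(open("cams.json"))
C={"board":(C["board"],cv2.imread("pics/w_board.png")),"bat":(C["bat"],cv2.imread("pics/w_bat.png")),"top":(camera_params("top"),cv2.imread("pics/top0.png"))}
ov={k:cv2.resize(v[1],None,fx=1.5,fy=1.5) for k,v in C.items()}
def draw(k,c,z,r):
    t=np.linspace(0,6.3,60); q=proj(C[k][0],np.c_[c[0]+r*np.cos(t),c[1]+r*np.sin(t),0*t+z])
    cv2.polylines(ov[k],[((q+.5)*1.5-.5).round().astype(int)],False,(0,255,0),1)
for n,(c,R_,rk,col) in LID.items():
    for k in ("board","top"):
        p,im=C[k]
        a,s=fit(im,p,c,.0345,0,R_,0,R_+.006,col); draw(k,a,.0345,R_)
        b,t=fit(im,p,a,.064,0,rk,0,rk+.004,'tan',.03); draw(k,b,.064,rk)
        print(n,k,a.round(4),s.round(2),"knob",b.round(4),t.round(2))
for n,(c,ro,ri,z,col) in JAR.items():
    for k in ("bat","top"):
        p,im=C[k]
        a,s=fit(im,p,c,z,ri,ro,0,ro+.003,col); draw(k,a,z,ro); draw(k,a,z,ri)
        print(n,k,a.round(4),s.round(2))
cv2.imwrite("pics/ov.png",np.vstack([ov["board"][60:440,200:580],ov["bat"][120:440,200:580]]))
E
```

```text
LLB board [0.5532 0.2235] 0.83 knob [0.553  0.2232] 0.75
LLB top [0.553  0.2249] 0.79 knob [0.5529 0.2241] 0.83
LLW board [0.5442 0.1017] 0.81 knob [0.5448 0.1015] 0.79
LLW top [0.5441 0.1023] 0.73 knob [0.5439 0.1027] 0.91
LSB board [0.6529 0.223 ] 0.72 knob [0.6523 0.2228] 0.61
LSB top [0.653  0.2242] 0.7 knob [0.6527 0.2238] 0.8
LSW board [0.4382 0.1141] 0.79 knob [0.4383 0.1143] 0.94
LSW top [0.438  0.1148] 0.67 knob [0.4376 0.1155] 0.9
JLB bat [ 0.5842 -0.2686] 0.77
JLB top [ 0.583  -0.2668] 0.85
JLW bat [ 0.46   -0.2031] 0.93
JLW top [ 0.4598 -0.2023] 0.94
JSB bat [ 0.641  -0.1488] 0.72
JSB top [ 0.6392 -0.1465] 0.82
JSW bat [ 0.5151 -0.0782] 0.82
JSW top [ 0.5152 -0.0772] 0.93
```

```bash
python3 -c "
import cv2;i=cv2.imread('pics/ov.png');i=cv2.hconcat([i[:380],cv2.copyMakeBorder(i[380:],0,60,0,0,0)]);cv2.imwrite('pics/ov2.png',i)"
```

```text
(no output)
```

View pics/ov2.png

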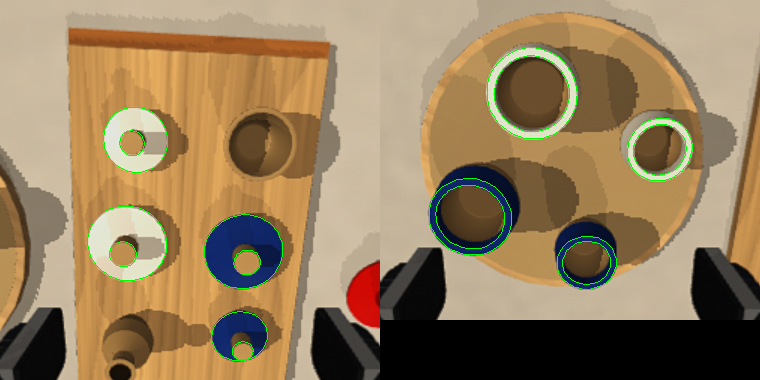

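The circles sit tightly on all discs, knobs and rims, and the top and wrist fits agree within about 2 mm. Starting with the large white lid.

```bash
cat > pick.py <<'E'
from h import *
Q=down(np.pi)
L={"LB":(.5530,.2238),"LW":(.5443,.1020),"SB":(.6526,.2234),"SW":(.4381,.1145)}
J={"LB":(.5836,-.2677),"LW":(.4599,-.2027),"SB":(.6401,-.1477),"SW":(.5151,-.0777)}
def do(n,look=True):
    l,j=L[n],J[n]; seat=.018+(.064 if n[0]=='L' else .054)+.043
    move_gripper(.05,30)
    move_ptp([*l,.17],Q); movel([*l,.061],speed=.12)
    move_gripper(.0,30)
    print(n,"gap",round(float(read_finger_gap()),4),"F",read_grasp_force())
    movel([*l,.23],speed=.15); print("lifted gap",round(float(read_finger_gap()),4))
    movel([*j,.23],speed=.2); movel([*j,seat+.012],speed=.12); pause(.2)
    f0=np.array(read_ft_force()); z=seat+.012
    while z>seat-.006:
        z-=.001; movel([*j,z],speed=.02)
        d=np.array(read_ft_force())-f0
        if d[2]>2.0: break
    print("contact z-seat mm",round((z-seat)*1e3,1),d.round(1),np.round(read_eef_pos(),4))
    pause(.2); move_gripper(.05); movel([*j,seat+.1],speed=.15)
    print("t",read_time_s())
    if look:
        movel([j[0]-.06,j[1],.33],speed=.25); pause(.2)
        p=camera_params("wrist"); im=read_camera("wrist")[:,:,::-1].copy()
        c=proj(p,[[*j,.1]])[0].astype(int); y,x=max(c[1]-100,0),max(c[0]-130,0)
        cv2.imwrite(f"pics/p_{n}.png",cv2.resize(im[y:y+200,x:x+260],None,fx=2,fy=2))
        from fit import fit
        r=.041 if n[0]=='L' else .031; col='blue' if n[1]=='B' else 'white'
        a,s=fit(im,p,j,seat-.043+.0165,0,r,0,r+.004,col,.06)
        b,t=fit(im,p,j,seat+.003,0,.013 if n[0]=='L' else .011,0,.016,'tan',.03)
        print("disc-jar mm",((a-j)*1e3).round(1),s,"knob-jar",((b-j)*1e3).round(1),t)
E
python3 -c "
from pick import *
do('LW')"
```

```text
LW gap 0.0246 F 29.961403511697426
lifted gap 0.0247
contact z-seat mm 0.0 [-0.6  1.8  5.3] [ 0.4601 -0.2028  0.1259]
t 16.0917
disc-jar mm [-0.6 -0.3] 0.57108414 knob-jar [-0.3 -0.2] 0.7681405
```

View pics/p_LW.png

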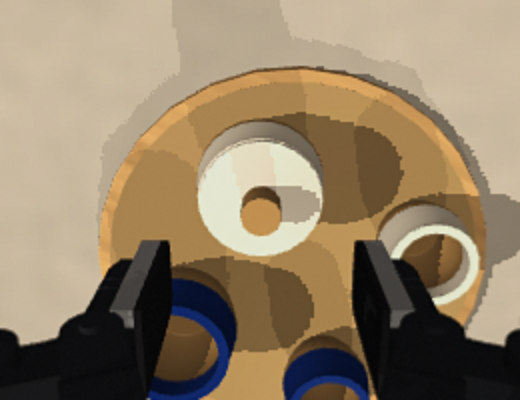

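The large white lid is seated flat and centred: disc and knob are within 0.6 mm of the jar axis, and contact came at exactly the seated height. The other lids use the same routine.

```bash
python3 -c "
from pick import *
do('LB')"; python3 -c "
from pick import *
do('SW')"
```

```text
LB gap 0.0253 F 29.95330660321997
lifted gap 0.0248
contact z-seat mm 0.0 [-1.1  0.9  6.5] [ 0.5838 -0.2679  0.126 ]
t 29.725
disc-jar mm [-20.1  -1.1] 0.41029403 knob-jar [-0.2 -0.2] 0.7447272
SW gap 0.0208 F 30.031363220186904
lifted gap 0.0202
contact z-seat mm 0.0 [-0.4  0.2  5.5] [ 0.5154 -0.0777  0.1156]
t 41.875
disc-jar mm [-0.5 -0.3] 0.4932375 knob-jar [-0.6 -0.2] 0.76630044
```

Both made contact at seat height with the knobs centred. The large blue disc fit is off because the lid merges with the blue shoulder, so I'll check that one by eye after the last lid.

```bash
python3 -c "
from pick import *
do('SB')
move_ptp([.46,-.17,.37],Q); pause(.3)
im=read_camera('wrist')[:,:,::-1]; cv2.imwrite('pics/end_w.png',cv2.resize(im[50:310,100:400],None,fx=2,fy=2))
a=read_camera('scene')[:,:,::-1]; cv2.imwrite('pics/end_s.png',cv2.resize(a[120:300,120:350],None,fx=3,fy=3))
print(read_time_s())"
```

```text
SB gap 0.0205 F 29.546200297772884
lifted gap 0.0206
contact z-seat mm 0.0 [-2.  -0.6  4.8] [ 0.6405 -0.1478  0.1161]
t 54.8
disc-jar mm [-15.1  -1.2] 0.47645944 knob-jar [ 0.1 -0.3] 0.75981766
56.6917
```

View pics/end_w.png

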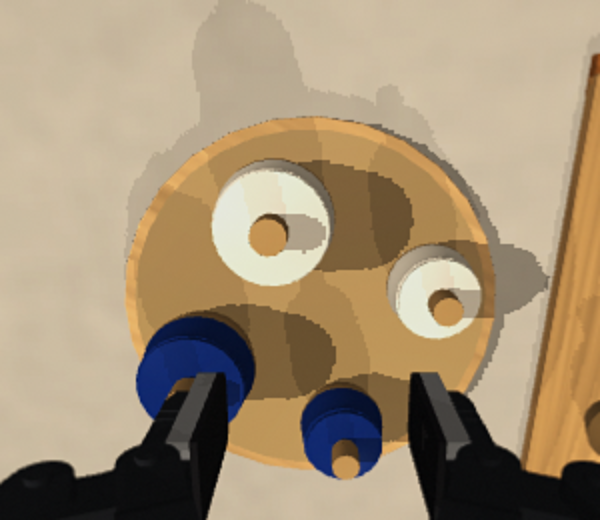

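View pics/end_s.png

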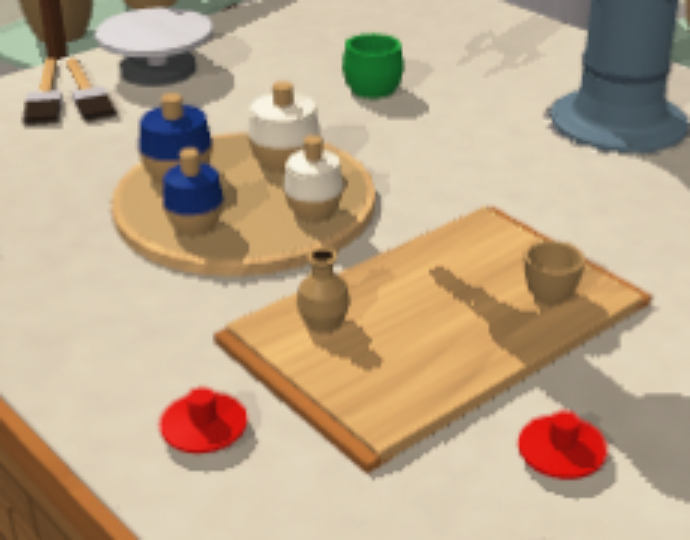

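The wrist view shows lids on all four jars, with knobs at (268,235), (446,308), (183,388) and (346,459). The scene view shows them flat with knobs up, and the bowl and vase still standing untouched. Handing in.

```bash
python3 -c "
from bench import *
print(sign_off())"
```

```text
the job is handed in; nothing more can be done
None
```

All four lids are seated flat, knob up, on the jars of their own size and colour, and the job was handed in at about 57 s; the bowl, vase and look-alikes were left alone.

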